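Weight down the glued strips

TASK

The glued strips are to dry flat overnight. First lift the two tins off the gluing board by their handles and stand them upright inside the drip tray; then lay every strip (two or three) flat on the board, each centred in a bay of its own between the end cleats and the side pins; then lift the iron weights by their handles and stand one upright on the middle of each strip. A weight left over may stay where it is; leave the other tools and the wooden block alone.

Things in the scene. Friction and masses are not known exactly. Their poses are not given: they have to be found in the camera images.
- bay1 (a point): Centre of bay 1 (of three, 90 mm apart along the board's y: bay1 at +y, bay3 at -y), on the gluing board's top face, on a dark centre line. x runs along the bay, roughly away from the robot; z up. Stops: end cleats 12 mm tall, inner faces at x = -66 and +66 mm; four side pins 8 mm thick, 14 mm tall, at x = +-47, y = +-28 mm.
- bay2 (a point): Centre of bay 2 (of three, 90 mm apart along the board's y: bay1 at +y, bay3 at -y), on the gluing board's top face, on a dark centre line. x runs along the bay, roughly away from the robot; z up. Stops: end cleats 12 mm tall, inner faces at x = -66 and +66 mm; four side pins 8 mm thick, 14 mm tall, at x = +-47, y = +-28 mm.
- bay3 (a point): Centre of bay 3 (of three, 90 mm apart along the board's y: bay1 at +y, bay3 at -y), on the gluing board's top face, on a dark centre line. x runs along the bay, roughly away from the robot; z up. Stops: end cleats 12 mm tall, inner faces at x = -66 and +66 mm; four side pins 8 mm thick, 14 mm tall, at x = +-47, y = +-28 mm.
- board: Gluing board: fixed plywood, 180 (x) x 290 (y) x 18 mm, on the bench, with three bays side by side; origin at the centre of its underside.
- tray: Fixed steel drip tray, 250 (x) x 150 (y) mm, rim 18 mm high and 4 mm thick, floor about 4 mm thick; origin at the centre of its underside, z up. Stands to the left or to the right of the gluing board (changes from start to start).
- strip1_centre (a point): Centre (half-way up) of a laminated wooden strip, 120 (x) x 36 (y) x 26 (z) mm, 0.08 kg, lying flat on a fixed grey mat 4 mm thick (beside the board, on the side opposite the tray), length about along world y. There are two or three such strips, all alike; an absent one reads None from the start.
- strip2_centre (a point): Centre (half-way up) of a laminated wooden strip, 120 (x) x 36 (y) x 26 (z) mm, 0.08 kg, lying flat on a fixed grey mat 4 mm thick (beside the board, on the side opposite the tray), length about along world y. There are two or three such strips, all alike; an absent one reads None from the start.
- strip3_centre (a point): Centre (half-way up) of a laminated wooden strip, 120 (x) x 36 (y) x 26 (z) mm, 0.08 kg, lying flat on a fixed grey mat 4 mm thick (beside the board, on the side opposite the tray), length about along world y. There are two or three such strips, all alike; an absent one reads None from the start.
- weight1_handle (a point): Middle of the handle bar of an iron weight. The weight is a dark block 60 (x) x 46 (y) x 25 (z) mm, about 0.6 kg, with a fixed arched handle: a round bar 10 mm thick, 50 mm long along x, its axis 55 mm above the weight's underside, 30 mm above the block's top. All three weights are alike and always there; they stand in a row on the bench in front of the board.
- weight2_handle (a point): Middle of the handle bar of an iron weight. The weight is a dark block 60 (x) x 46 (y) x 25 (z) mm, about 0.6 kg, with a fixed arched handle: a round bar 10 mm thick, 50 mm long along x, its axis 55 mm above the weight's underside, 30 mm above the block's top. All three weights are alike and always there; they stand in a row on the bench in front of the board.
- weight3_handle (a point): Middle of the handle bar of an iron weight. The weight is a dark block 60 (x) x 46 (y) x 25 (z) mm, about 0.6 kg, with a fixed arched handle: a round bar 10 mm thick, 50 mm long along x, its axis 55 mm above the weight's underside, 30 mm above the block's top. All three weights are alike and always there; they stand in a row on the bench in front of the board.
- tin_squat_handle (a point): Middle of the handle bar of the squat lidded tin (68 mm diameter, 60 mm tall, about 0.35 kg, upright). Stiff wire arch 8 mm thick over the lid; its level top part is 40 mm long along y, its axis 105 mm above the tin's underside (45 mm above the lid). z up. On the gluing board at the start.
- tin_tall_handle (a point): Middle of the handle bar of the tall lidded tin (60 mm diameter, 85 mm tall, about 0.35 kg, upright). Stiff wire arch 8 mm thick over the lid; its level top part is 40 mm long along y, its axis 130 mm above the tin's underside (45 mm above the lid). z up. On the gluing board at the start.
- offcut: Bystander: plain block of wood, 70 x 45 x 35 mm, standing in the row of weights; origin at the centre of its underside.
- glue_bottle: Bystander: white bottle, 60 mm diameter, 130 mm tall, beyond the board; origin at the centre of its underside.
- mallet: Bystander: hammer lying beyond the board, 260 mm long; origin at its underside.
- glue_brush: Bystander: brush lying beyond the board, 200 mm long; origin at its underside.
- plane: Bystander: wooden hand plane, 200 mm long, at the right side; origin at the centre of its underside.
- clamp: Bystander: bar clamp, 360 mm long, lying at the left side; origin at the middle of its bar, underside.
Things that resemble listed ones, but are neither listed nor needed, are in the scene too. Leave any pink or red look-alike of the part that bears strip1_centre alone.

How it is judged:
On the way, in this order (a step that is already met when the one before it is completed fails the run):
1. both tins stand upright inside the drip tray (x of tin_squat_handle in the frame of tray between -0.087 and 0.087 m and y of tin_squat_handle in the frame of tray between -0.037 and 0.037 m and z of tin_squat_handle in the frame of tray below 0.117 m and angle between each of tin_squat_handle, tin_tall_handle's own z axis and vertical below 0.12 rad and x of tin_tall_handle in the frame of tray between -0.091 and 0.091 m and y of tin_tall_handle in the frame of tray between -0.041 and 0.041 m and z of tin_tall_handle in the frame of tray below 0.142 m), for 0.2 s.
2. every strip lies flat in a bay between its stops (((x of strip1_centre in the frame of bay1 between -0.009 and 0.009 m and y of strip1_centre in the frame of bay1 between -0.011 and 0.011 m and z of strip1_centre in the frame of bay1 below 0.017 m and angle between the x axis of strip1_centre and the x axis of bay1, either way round below 0.2 rad and angle between strip1_centre's own z axis and vertical below 0.08 rad) or (x of strip1_centre in the frame of bay2 between -0.009 and 0.009 m and y of strip1_centre in the frame of bay2 between -0.011 and 0.011 m and z of strip1_centre in the frame of bay2 below 0.017 m and angle between the x axis of strip1_centre and the x axis of bay2, either way round below 0.2 rad and angle between strip1_centre's own z axis and vertical below 0.08 rad) or (x of strip1_centre in the frame of bay3 between -0.009 and 0.009 m and y of strip1_centre in the frame of bay3 between -0.011 and 0.011 m and z of strip1_centre in the frame of bay3 below 0.017 m and angle between the x axis of strip1_centre and the x axis of bay3, either way round below 0.2 rad and angle between strip1_centre's own z axis and vertical below 0.08 rad)) and ((x of strip2_centre in the frame of bay1 between -0.009 and 0.009 m and y of strip2_centre in the frame of bay1 between -0.011 and 0.011 m and z of strip2_centre in the frame of bay1 below 0.017 m and angle between the x axis of strip2_centre and the x axis of bay1, either way round below 0.2 rad and angle between strip2_centre's own z axis and vertical below 0.08 rad) or (x of strip2_centre in the frame of bay2 between -0.009 and 0.009 m and y of strip2_centre in the frame of bay2 between -0.011 and 0.011 m and z of strip2_centre in the frame of bay2 below 0.017 m and angle between the x axis of strip2_centre and the x axis of bay2, either way round below 0.2 rad and angle between strip2_centre's own z axis and vertical below 0.08 rad) or (x of strip2_centre in the frame of bay3 between -0.009 and 0.009 m and y of strip2_centre in the frame of bay3 between -0.011 and 0.011 m and z of strip2_centre in the frame of bay3 below 0.017 m and angle between the x axis of strip2_centre and the x axis of bay3, either way round below 0.2 rad and angle between strip2_centre's own z axis and vertical below 0.08 rad)) and ((x of strip3_centre in the frame of bay1 between -0.009 and 0.009 m and y of strip3_centre in the frame of bay1 between -0.011 and 0.011 m and z of strip3_centre in the frame of bay1 below 0.017 m and angle between the x axis of strip3_centre and the x axis of bay1, either way round below 0.2 rad and angle between strip3_centre's own z axis and vertical below 0.08 rad) or (x of strip3_centre in the frame of bay2 between -0.009 and 0.009 m and y of strip3_centre in the frame of bay2 between -0.011 and 0.011 m and z of strip3_centre in the frame of bay2 below 0.017 m and angle between the x axis of strip3_centre and the x axis of bay2, either way round below 0.2 rad and angle between strip3_centre's own z axis and vertical below 0.08 rad) or (x of strip3_centre in the frame of bay3 between -0.009 and 0.009 m and y of strip3_centre in the frame of bay3 between -0.011 and 0.011 m and z of strip3_centre in the frame of bay3 below 0.017 m and angle between the x axis of strip3_centre and the x axis of bay3, either way round below 0.2 rad and angle between strip3_centre's own z axis and vertical below 0.08 rad))), for 0.2 s.
3. a weight stands on every strip (((x of weight1_handle in the frame of strip1_centre between -0.03 and 0.03 m and y of weight1_handle in the frame of strip1_centre between -0.015 and 0.015 m and z of weight1_handle in the frame of strip1_centre between 0.062 and 0.074 m and angle between weight1_handle's own z axis and vertical below 0.12 rad) or (x of weight2_handle in the frame of strip1_centre between -0.03 and 0.03 m and y of weight2_handle in the frame of strip1_centre between -0.015 and 0.015 m and z of weight2_handle in the frame of strip1_centre between 0.062 and 0.074 m and angle between weight2_handle's own z axis and vertical below 0.12 rad) or (x of weight3_handle in the frame of strip1_centre between -0.03 and 0.03 m and y of weight3_handle in the frame of strip1_centre between -0.015 and 0.015 m and z of weight3_handle in the frame of strip1_centre between 0.062 and 0.074 m and angle between weight3_handle's own z axis and vertical below 0.12 rad)) and ((x of weight1_handle in the frame of strip2_centre between -0.03 and 0.03 m and y of weight1_handle in the frame of strip2_centre between -0.015 and 0.015 m and z of weight1_handle in the frame of strip2_centre between 0.062 and 0.074 m and angle between weight1_handle's own z axis and vertical below 0.12 rad) or (x of weight2_handle in the frame of strip2_centre between -0.03 and 0.03 m and y of weight2_handle in the frame of strip2_centre between -0.015 and 0.015 m and z of weight2_handle in the frame of strip2_centre between 0.062 and 0.074 m and angle between weight2_handle's own z axis and vertical below 0.12 rad) or (x of weight3_handle in the frame of strip2_centre between -0.03 and 0.03 m and y of weight3_handle in the frame of strip2_centre between -0.015 and 0.015 m and z of weight3_handle in the frame of strip2_centre between 0.062 and 0.074 m and angle between weight3_handle's own z axis and vertical below 0.12 rad)) and ((x of weight1_handle in the frame of strip3_centre between -0.03 and 0.03 m and y of weight1_handle in the frame of strip3_centre between -0.015 and 0.015 m and z of weight1_handle in the frame of strip3_centre between 0.062 and 0.074 m and angle between weight1_handle's own z axis and vertical below 0.12 rad) or (x of weight2_handle in the frame of strip3_centre between -0.03 and 0.03 m and y of weight2_handle in the frame of strip3_centre between -0.015 and 0.015 m and z of weight2_handle in the frame of strip3_centre between 0.062 and 0.074 m and angle between weight2_handle's own z axis and vertical below 0.12 rad) or (x of weight3_handle in the frame of strip3_centre between -0.03 and 0.03 m and y of weight3_handle in the frame of strip3_centre between -0.015 and 0.015 m and z of weight3_handle in the frame of strip3_centre between 0.062 and 0.074 m and angle between weight3_handle's own z axis and vertical below 0.12 rad))), for 0.2 s.
At the end, for the whole second after the job is handed in: Tins upright (0.12 rad) on the tray floor inside its rim; each strip flat in a bay, within 9 mm of its centre lengthways, 11 mm sideways, 0.2 rad; on each strip a weight upright, within 30 mm lengthways and 15 mm sideways of the strip's centre (all of step 1 and all of step 2 and all of step 3); the robot touches nothing.
It fails at once if a bystander (wooden block, bottle, hammer, brush, plane, clamp) is moved more than 30 mm (distance of any of offcut, glue_bottle, mallet, glue_brush, plane, clamp from where it was at the start of the episode above 0.03 m).
Of strip1, strip2, strip3 only 2 to 3 are there at a start; the rules pass over those that are not, and their reading is None.
At some moment in a run one of tin_squat, tin_tall, strip1, strip2, strip3 may be knocked a few centimetres aside while the robot is not near it.
Once in a run the grip may slacken for a moment while it holds something.
It also fails if it takes over 210 s, if anything falls off the work surface, if the arm or the gripper's body presses on something with over 40 N, if the wrist force passes 120 N, or if a joint passes its speed limit or range.

ROBOT

A 6-joint arm with a two-finger parallel gripper is mounted at the origin on the work surface. World frame = base frame: x ahead of the robot, y to its left, z up, the work surface at z = 0. Lengths are in m, angles in rad, forces in N, time in s.
With the tool pointing down it reaches from about 0.3 to 0.875 m from the base axis. Payload 6.4 kg.
Tool frame: the origin (TCP) lies midway between the tips of the shut fingers; the grasp point (between the pads) lies 19 mm behind it; z points along the fingers, y is the line along which they close (so a half turn about z gives the same grasp; the last joint's range is limited). The gripper opens to 85 mm and grips with 20 to 120 N. Pads are 22 mm wide; open, the fingers measure 114 mm over their backs; the gripper's body (76 mm by 85 mm) begins 54 mm behind the grasp point. The pads swing forward as they close: fully open they stand 13 mm farther back than shut.
Start: joints at [1.001, 0.181, 1.607, -0, 1.354, -0.206], TCP at [0.205, 0.537, 0.195] pointing down, gripper open.
Joint ranges: [-2.99, 2.99], [-0.89, 2.07], [0.3, 2.58], [-1.14, 4.28], [0, 2.63], [-3.12, 3.12]. Speed limits (rad/s): [2.57, 2.57, 3.01, 3.14, 3.14, 3.14].

INTERFACE

Orientations are given as a unit quaternion [w, x, y, z].
In Python, from bench import status, camera, ctrl gives the robot as it stands. The module is installed in compiled form; this text tells all that it offers.
- The arm moves only by the shell command python3 -m handwheel 'ROWS'. ROWS is JSON, a list that holds one entry, the list of rows, each a list of 7 numbers: the opening, from -1 (shut) to 1 (fully open), then the shift along the tool's x, y, z in cm, then the turn, a rotation vector about the tool's x, y, z in degrees. A call has 1 to 10 rows; each row is the pose to reach, as a shift and turn from the pose commanded when the call began, along the tool's axes at that moment; what a row does not reach only later rows make up. A row lasts 1/8 s, in which the tool goes at most 62.5 mm and 10.7 degrees, less where a joint would pass 70% of its speed; a pose out of reach is approached as far as the arm can. A call with a gripper value outside its range is refused whole. The fingers move at their own pace and stop on an object; the grip force is fixed at half the most. Time passes only in rows, so rows that repeat a pose let the fingers close. It gives the time, the measured TCP pose, the force, the opening and the grip force at its end, in the units of the state.
- status.get_obs(): the state, without advancing time (a new reading comes with each control period).
- camera(name): name is "side" or "top" or "wrist"; returns a dict with "frame" (384x512x3 uint8, blue, green, red), "depth" (384x512 float32, m along the optical axis (not along the pixel's ray), 0 where there is no reading), "fx", "fy", "cx", "cy" (pixels), "extrinsics" (4x4, takes a point from camera to world coordinates); the wrist camera has in their place "hand_eye" (4x4, takes a point from camera to tool coordinates, whose origin is the TCP and whose axes are the flange's). Camera axes: x right, y down, z forward; pixel columns grow to the right and rows downward; lengths in m; the calibration is good to about 2 mm. A picture is of the moment at which its call begins: read the wrist's pose just before it.
- ctrl.hand_in(): hands the job in; it is judged then, once.
The state is a dict: "time_s": time; "q": joint angles; "dq": joint speeds; "joint_efforts": joint torques, N m; "eef_pos": TCP position; "eef_rot": TCP orientation; "wrist_force": force on the tool from outside, world axes, zero at the start; "torque": the same for the moment, N m; "opening": opening from 0.0 (shut) to 1.0 (fully open); "grasp_force": force on a finger pad.
Only numpy, scipy, OpenCV 4.12 (cv2) and the standard library are available. Lean on these libraries where they do the work, as an engineer would, in place of code of your own. Each camera call takes 0.05 s, during which the arm holds its last target. There are 200 camera calls.

## Working session

There is one attempt and no reset: what is moved stays moved. The work goes in short steps, Python scripts to look and compute and a shell command to move; the robot and the scene stay as the last step left them, time stands still between calls to the robot, and variables do not carry over. Pictures are saved under pics/ and viewed, at most 14 in all, crops included, and the job is handed in when it is done.

```bash
mkdir -p pics; cat > h.py <<'E'
import numpy as np, cv2
from bench import status, camera, ctrl
from scipy.spatial.transform import Rotation as R
def snap(n):
    o=status.get_obs(); c=camera(n)
    if n=="wrist":
        T=np.eye(4); q=o["eef_rot"]; T[:3,:3]=R.from_quat([q[1],q[2],q[3],q[0]]).as_matrix(); T[:3,3]=o["eef_pos"]
        c["extrinsics"]=T@np.array(c["hand_eye"])
    d=c["depth"]; v,u=np.mgrid[:d.shape[0],:d.shape[1]]
    P=np.stack([(u-c["cx"])/c["fx"]*d,(v-c["cy"])/c["fy"]*d,d],-1)
    E=np.array(c["extrinsics"]); W=P@E[:3,:3].T+E[:3,3]; W[d==0]=np.nan
    return c,W
def rel(p, yaw=None):
    "world point -> shift in tool axes, cm"
    o=status.get_obs(); q=o["eef_rot"]; M=R.from_quat([q[1],q[2],q[3],q[0]]).as_matrix()
    return np.round(M.T@(np.array(p)-o["eef_pos"])*100,2)
E
python3 - <<'E'
from h import *
o=status.get_obs(); print(o)
for n in("top","side"):
    c,W=snap(n); cv2.imwrite(f"pics/{n}0.png",cv2.resize(c["frame"],(800,600))); np.savez(f"{n}0.npz",f=c["frame"],W=W)
    print(n,c["fx"],np.round(c["extrinsics"],3).tolist())
E
```

```text
{'time_s': 0.0, 'q': array([ 1.00069507e+00,  1.81539387e-01,  1.60800863e+00, -3.11386899e-05,
        1.35380516e+00, -2.06297010e-01]), 'dq': array([ 1.91567872e-03, -1.70129677e-05, -1.26222601e-03, -7.07012014e-05,
        3.85339915e-04,  2.07938040e-03]), 'joint_efforts': array([ 1.43688172e-03, -4.44850087e+01, -3.51356220e+01, -1.52324992e-05,
        8.46719515e-03, -4.02018532e-05]), 'eef_pos': array([0.20425474, 0.53683719, 0.19448484]), 'eef_rot': array([-3.19128746e-04,  1.80897261e-01,  9.83501604e-01, -8.20518321e-04]), 'wrist_force': array([-0.69712137, -0.0584034 , -0.99317112]), 'torque': array([ 0.00730444, -0.03092735,  0.00710573]), 'grasp_force': 0.0, 'opening': 0.9980599195471431}
top 471.0502060870322 [[-0.107, -0.972, 0.207, 0.24], [-0.994, 0.105, -0.021, 0.005], [-0.001, -0.208, -0.978, 1.501], [0.0, 0.0, 0.0, 1.0]]
side 364.7115646998964 [[-0.93, -0.213, 0.298, 0.155], [-0.366, 0.496, -0.788, 1.046], [0.02, -0.842, -0.539, 0.824], [0.0, 0.0, 0.0, 1.0]]
```

View pics/top0.png

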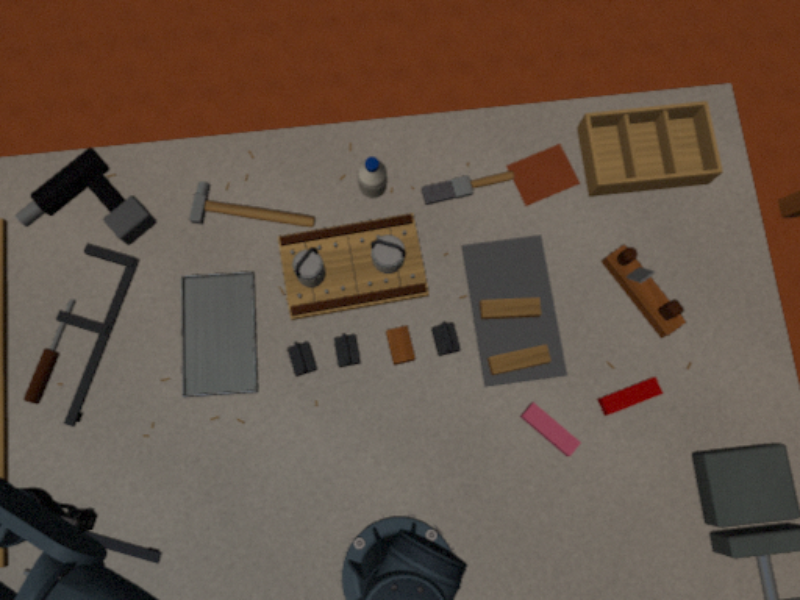

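View pics/side0.png

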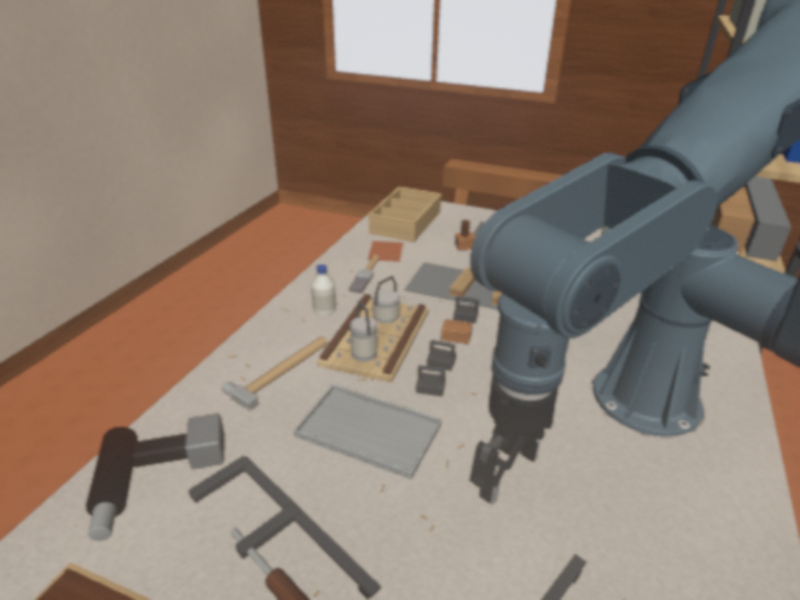

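The top view shows the tray at (220,335), the board at (355,267) with tins at (310,265) and (388,252), and two strips at (511,308) and (520,360) on the mat. The weights are at (301,358), (347,350) and (446,338), with the wooden block between them at (400,345).

```bash
cat >> h.py <<'E'
def rect(pts):
    (cx,cy),(w,h),a=cv2.minAreaRect((pts[:,:2]*1000).astype(np.float32))
    if w<h: w,h,a=h,w,a+90
    return f"c=({cx/1000:.4f},{cy/1000:.4f}) {w:.0f}x{h:.0f}mm long-axis yaw={(a+90)%180-90:.1f} zmed={np.median(pts[:,2]):.4f} n={len(pts)}"
def blob(W,m,minn=25):
    n,l,s,_=cv2.connectedComponentsWithStats(m.astype(np.uint8))
    for i in range(1,n):
        if s[i,4]>=minn: yield W[l==i]
E
cat > top.py <<'E'
from h import *
def top():
    c,W=snap("top"); z=W[...,2]; x=W[...,0]; y=W[...,1]
    area=(x>.25)&(x<.85)&(y<.45)&(y>-.45)
    f=cv2.cvtColor(c["frame"],cv2.COLOR_BGR2HSV)
    print("z of tray/mat/bench etc ok")
    for lo,hi,name in((.010,.05,"low"),(.02,.05,"mid"),(.045,.075,"weights handles/lids"),(.055,.1,"lids"),(.098,.115,"squat h"),(.118,.14,"tall h")):
        print(name)
        for p in blob(W,area&(z>lo)&(z<hi),12): print("  ",rect(p))
if __name__=="__main__": top()
E
python3 top.py; python3 -c "
from h import *
W=np.load('top0.npz')['W']
for u,v in((220,335),(184,272),(253,272),(257,390),(186,396),(185,330),(513,340),(400,400),(345,285),(280,240),(415,218),(427,292),(292,315),(352,262),(346,235),(362,303)):
  print(u,v,np.round(W[int(v*.64),int(u*.64)],4))
print(rel([.5,.2,.3]))
"
```

```text
z of tray/mat/bench etc ok
low
   c=(0.7698,-0.2379) 200x44mm long-axis yaw=-82.5 zmed=0.0186 n=533
   c=(0.7581,0.2220) 261x89mm long-axis yaw=72.5 zmed=0.0234 n=752
   c=(0.7749,-0.0332) 56x24mm long-axis yaw=85.7 zmed=0.0308 n=66
   c=(0.7626,0.4370) 43x15mm long-axis yaw=-16.8 zmed=0.0313 n=50
   c=(0.6221,0.0251) 290x184mm long-axis yaw=-86.1 zmed=0.0203 n=4018
   c=(0.5103,0.3116) 252x152mm long-axis yaw=-2.0 zmed=0.0170 n=404
   c=(0.4971,-0.2900) 129x44mm long-axis yaw=84.0 zmed=0.0301 n=480
   c=(0.4475,-0.1480) 60x47mm long-axis yaw=7.7 zmed=0.0253 n=224
   c=(0.4441,-0.0544) 71x45mm long-axis yaw=7.2 zmed=0.0352 n=334
   c=(0.4452,0.0541) 60x46mm long-axis yaw=3.6 zmed=0.0248 n=224
   c=(0.4377,0.1460) 62x46mm long-axis yaw=11.0 zmed=0.0249 n=233
   c=(0.3896,-0.2889) 122x45mm long-axis yaw=-81.2 zmed=0.0302 n=471
   c=(0.2794,-0.4458) 36x11mm long-axis yaw=9.7 zmed=0.0241 n=49
   c=(0.2651,-0.3133) 68x38mm long-axis yaw=41.8 zmed=0.0263 n=225
mid
   c=(0.7668,-0.2131) 56x39mm long-axis yaw=-83.3 zmed=0.0228 n=93
   c=(0.7752,-0.3000) 30x14mm long-axis yaw=82.8 zmed=0.0232
[... 2783 characters left out ...]
 yaw=-30.5 zmed=0.1032 n=169
tall h
   c=(0.7954,-0.0347) 28x25mm long-axis yaw=-6.9 zmed=0.1297 n=69
   c=(0.6279,-0.0493) 54x8mm long-axis yaw=66.9 zmed=0.1260 n=45
220 335 [0.5063 0.3133 0.0064]
184 272 [ 0.649   0.3825 -0.0041]
253 272 [0.6283 0.2355 0.0158]
257 390 [0.3855 0.2431 0.0171]
186 396 [0.3882 0.384  0.0173]
185 330 [0.5229 0.382  0.01  ]
513 340 [ 0.4324 -0.2852  0.0029]
400 400 [ 0.3338 -0.0416  0.0036]
345 285 [0.5814 0.0478 0.0151]
280 240 [0.6911 0.1713 0.0208]
415 218 [ 0.709  -0.1135  0.0186]
427 292 [ 0.5503 -0.1212  0.0127]
292 315 [0.5304 0.1619 0.018 ]
352 262 [0.6284 0.0267 0.0191]
346 235 [0.6869 0.0341 0.0193]
362 303 [0.5377 0.016  0.0336]
[-39.62 -20.98 -10.52]
```

```bash
cat >> h.py <<'E'
def plan(p,yaw=None):
    "target TCP, world yaw (deg) of tool y -> shift cm, turn deg (half turn free), rows needed"
    o=status.get_obs(); q=o["eef_rot"]; M=R.from_quat([q[1],q[2],q[3],q[0]])
    m=M.as_matrix(); cur=np.degrees(np.arctan2(m[1,1],m[0,1])); s=rel(p)
    if yaw is None: print("shift",s); return
    d=(yaw-cur+90)%180-90; t=[]
    for dd in (d,d-180*np.sign(d)):
        a=np.radians(yaw if abs(((cur+dd)-yaw+180)%360-180)<1 else yaw+180)
        y=np.array([np.cos(a),np.sin(a),0]); z=np.array([0,0,-1.]); x=np.cross(y,z)
        t.append(np.round((M.inv()*R.from_matrix(np.stack([x,y,z],1))).as_rotvec(True),1))
    print("shift",s,"turn",t[0],"or",t[1],"rows>=%.1f"%max(np.linalg.norm(s)/6.25,abs(d)/10.7),"q6",np.round(o["q"][5],2))
E
python3 -c "
from h import *
W=np.load('top0.npz')['W'];z=W[...,2]
a=(W[...,0]>.5)&(W[...,0]<.72)&(W[...,1]>-.13)&(W[...,1]<.2)
for p in blob(W,a&(z>.136)&(z<.16),8): print(rect(p))
for p in blob(W,a&(z>.118)&(z<.16)&(W[...,1]<.03),8): print(rect(p))
plan([.628,-.049,.22],-23.1)
"
```

```text
c=(0.6128,0.1120) 53x8mm long-axis yaw=-43.6 zmed=0.1503 n=50
c=(0.6280,-0.0500) 53x9mm long-axis yaw=66.9 zmed=0.1258 n=47
shift [-60.45 -39.69  -2.5 ] turn [ -0.   -0.1 -87.7] or [-0.1  0.  92.3] rows>=11.6 q6 -0.21
```

```bash
python3 -m handwheel '[[[0,-6,-4,-8,0,0,-9],[0,-12,-8,-8,0,0,-18],[0,-18,-12,-8,0,0,-27],[0,-24,-16,-8,0,0,-36],[0,-30,-20,-8,0,0,-45],[0,-36,-24,-8,0,0,-54],[0,-42,-28,-8,0,0,-63],[0,-48,-32,-8,0,0,-72],[0,-54,-36,-8,0,0,-81],[0,-58,-38,-6,0,0,-87.7]]]'; python3 -c "
from h import *
plan([.628,-.0495,.21],-23.1)"
```

```text
time_s: 1.4
eef_pos: [0.5432, 0.0657, 0.2686]
eef_rot: [0.001, -0.553, 0.833, -0.0]
wrist_force: [1.0, 1.7, 0.4]
opening: 0.503
grasp_force: 0.0
shift [  7.31 -12.29   5.87] turn [-0.1  0.   0.2] or [-1.000e-01 -1.000e-01 -1.798e+02] rows>=2.5 q6 -2.84
```

```bash
python3 -m handwheel '[[[0,3.5,-6,2,0,0,0],[0,7.3,-12.3,5,0,0,0],[0,7.3,-12.3,5.9,0,0,0],[0,7.3,-12.3,5.9,0,0,0],[0,7.3,-12.3,5.9,0,0,0]]]'; python3 -c "
from h import *
c,W=snap('wrist'); z=W[...,2]; cv2.imwrite('pics/w1.png',c['frame'])
m=(z>.117)&(z<.14)&(np.hypot(W[...,0]-.628,W[...,1]+.05)<.08)
for p in blob(W,m): print(rect(p))
plan([.628,-.0495,.104],-23.1)"
```

```text
time_s: 2.02
eef_pos: [0.6261, -0.0472, 0.2095]
eef_rot: [0.0, -0.551, 0.834, 0.0]
wrist_force: [-0.5, -0.3, 0.3]
opening: 0.497
grasp_force: 0.0
c=(0.6257,-0.0453) 54x8mm long-axis yaw=67.1 zmed=0.1257 n=527
shift [ 0.18 -0.24 10.61] turn [-0.1  0.   0. ] or [-0.0e+00 -1.0e-01 -1.8e+02] rows>=1.7 q6 -3.0
```

View pics/w1.png

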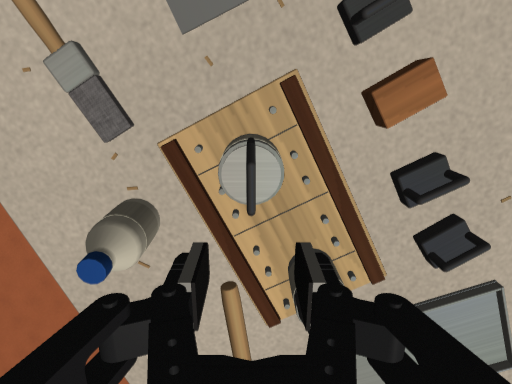

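The wrist view shows the squat tin's handle at (250,175), centred between the fingers at columns 195 and 310, so I can go straight down.

```bash
python3 -m handwheel '[[[0,0,0.05,4,0,0,0],[0,0,0.05,8,0,0,0],[0,0,0.05,10.5,0,0,0],[0,0,0.05,10.5,0,0,0],[-1,0,0.05,10.5,0,0,0],[-1,0,0.05,10.5,0,0,0],[-1,0,0.05,10.5,0,0,0],[-1,0,0.05,10.5,0,0,0],[-1,0,0.05,10.5,0,0,0]]]' && python3 -m handwheel '[[[-1,0,0,-2,0,0,0],[-1,0,0,-5,0,0,0],[-1,0,0,-9,0,0,0],[-1,0,0,-12,0,0,0],[-1,0,0,-12,0,0,0]]]'; python3 -c "
from h import *
t=np.radians(-2)
print(.5103-.05*np.cos(t),.3116-.05*np.sin(t))
plan([.4603,.3133,.2],67)"
```

```text
time_s: 3.2
eef_pos: [0.626, -0.0477, 0.1042]
eef_rot: [0.0, -0.551, 0.835, -0.0]
wrist_force: [0.0, 0.7, 0.2]
opening: -0.0
grasp_force: 0.0
time_s: 3.82
eef_pos: [0.6282, -0.0483, 0.2291]
eef_rot: [0.003, -0.551, 0.835, -0.003]
wrist_force: [0.1, 0.2, 0.6]
opening: 0.0
grasp_force: 0.0
0.4603304586490452 0.313344974835125
shift [-26.65  29.67   2.71] turn [-0.3  0.4 89.9] or [ -0.4  -0.3 -90.1] rows>=8.4 q6 -3.0
```

```bash
python3 -m handwheel '[[[0,0,0,0,0,0,0],[0,0,0,0,0,0,0],[0,0,0,0,0,0,0]]]'>/dev/null; python3 -c "
from h import *
c,W=snap('wrist'); z=W[...,2]; cv2.imwrite('pics/w2.png',c['frame'])
m=(z>.117)&(z<.145)&(np.hypot(W[...,0]-.628,W[...,1]+.05)<.09)
for p in blob(W,m): print(rect(p))
print(np.round(c['hand_eye'],3).tolist(),status.get_obs()['eef_pos'])
c,W=snap('top'); z=W[...,2]
m=(z>.118)&(z<.145)&(np.hypot(W[...,0]-.628,W[...,1]+.05)<.09)
for p in blob(W,m,6): print('top',rect(p))
"
```

```text
c=(0.6251,-0.0459) 52x7mm long-axis yaw=66.6 zmed=0.1256 n=481
[[-0.0, -0.951, -0.309, 0.078], [1.0, -0.0, 0.0, 0.002], [-0.0, -0.309, 0.951, -0.178], [0.0, 0.0, 0.0, 1.0]] [ 0.62549039 -0.04762471  0.22308821]
```

View pics/w2.png

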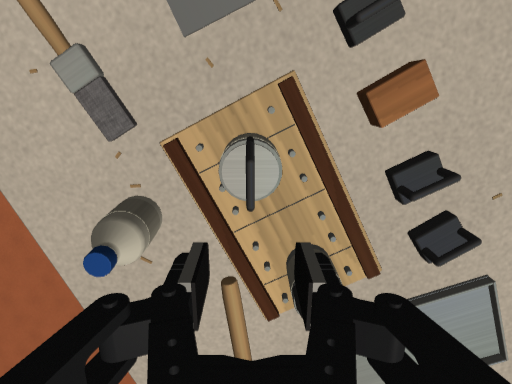

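The tin has not moved: its handle is at (250,175), as before, although the gripper shut completely. I'll go down again and check before closing.

```bash
python3 -m handwheel '[[[0,0,-0.15,4,0,0,0],[0,0,-0.15,8,0,0,0],[0,0,-0.15,11.9,0,0,0],[0,0,-0.15,11.9,0,0,0],[0,0,-0.15,11.9,0,0,0],[0,0,-0.15,11.9,0,0,0]]]';  python3 -c "
from h import *
c,W=snap('wrist'); s=camera('side')['frame'][150:270,150:310]
a=c['frame']; s=cv2.resize(s,(512,384))
cv2.imwrite('pics/w3.png',cv2.resize(np.hstack([a,s]),(800,300)))
print(status.get_obs()['opening'])
"
```

```text
time_s: 5.05
eef_pos: [0.629, -0.0487, 0.1076]
eef_rot: [0.001, -0.551, 0.835, -0.001]
wrist_force: [0.2, -0.3, 0.8]
opening: 0.501
grasp_force: 0.0
0.5019572532299514
```

View pics/w3.png

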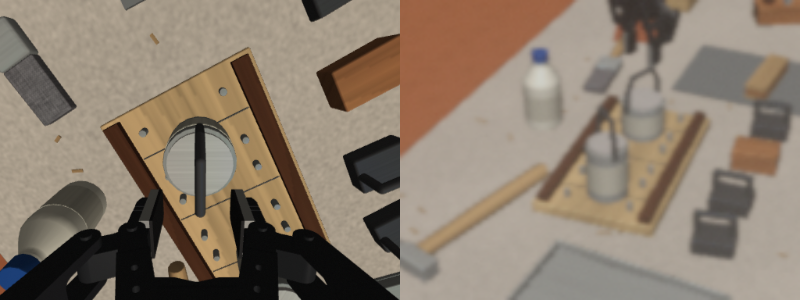

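The picture shows the fingertips just behind and above the handle, not astride it: the wrist view has the bar at (200,170) and the tips at (152,215) and (240,215). I'll measure both in the tool frame.

```bash
python3 -c "
from h import *
o=status.get_obs();c,W=snap('wrist');q=o['eef_rot'];M=R.from_quat([q[1],q[2],q[3],q[0]]).as_matrix()
T=(W-o['eef_pos'])@M
np.set_printoptions(suppress=True)
print(c['fx'],c['cx'],c['cy'],o['eef_pos'],o['q'])
for r in range(160,290,15):
  print(r,[(np.round(T[r,k]*1000).tolist(),round(float(c['depth'][r,k]),3)) for k in (185,195,256,312,322)])
m=(abs(T[...,1])<.03)&(T[...,2]<.03)&(T[...,0]>-.06)&(abs(T[...,0])<.08)
for p in blob(T,m): print(p.min(0)*1000,p.max(0)*1000,len(p))
s,S=snap('side'); m=(S[...,2]>.11)&(abs(S[...,0]-.63)<.1)&(abs(S[...,1]+.05)<.1)&(S[...,2]<.15)
for p in blob(S,m,5): print('side',p.min(0),p.max(0),len(p))
"
```

```text
318.1807740190127 251.43652661642017 194.30203263120012 [ 0.62856537 -0.04862351  0.10711739] [-0.26514603  0.38529422  1.5373131  -0.00002596  1.21580556 -3.00283419]
160 [([22.0, -55.0, 90.0], 0.272), ([22.0, -46.0, 90.0], 0.272), ([34.0, 5.0, 34.0], 0.216), ([22.0, 54.0, 90.0], 0.272), ([22.0, 62.0, 90.0], 0.272)]
175 [([9.0, -56.0, 90.0], 0.277), ([9.0, -47.0, 89.0], 0.275), ([31.0, 5.0, 3.0], 0.187), ([12.0, 52.0, 77.0], 0.262), ([9.0, 63.0, 90.0], 0.276)]
190 [([-5.0, -57.0, 90.0], 0.28), ([-5.0, -48.0, 90.0], 0.28), ([26.0, 4.0, -9.0], 0.177), ([-5.0, 55.0, 90.0], 0.28), ([-5.0, 64.0, 90.0], 0.28)]
205 [([-19.0, -57.0, 89.0], 0.284), ([-19.0, -49.0, 90.0], 0.284), ([21.0, 4.0, -19.0], 0.169), ([-18.0, 56.0, 89.0], 0.283), ([-18.0, 65.0, 89.0], 0.284)]
220 [([-28.0, -56.0, 78.0], 0.277), ([-33.0, -49.0, 89.0], 0.288), ([12.0, 4.0, -19.0], 0.171), ([-33.0, 57.0, 90.0], 0.29), ([-33.0, 66.0, 89.0], 0.288)]
235 [([-41.0, -56.0, 76.0], 0.278), ([-43.0, -48.0, 78.0], 0.281), ([4.0, 4.0, -20.0], 0.173), ([-48.0, 58.0, 89.0], 0.293), ([-48.0, 67.0, 90.0], 0.293)]
250 [([-57.0, -57.0, 77.0], 0.284), ([11.0, -23.0, -50.0], 0.142), ([-6.0, 4.0, -19.0], 0.178), ([10.0, 29.0, -50.0], 0.143), ([-63.0, 68.0, 89.0], 0.298)]
265 [([10.0, -26.0, -62.0], 0.132), ([10.0, -22.0, -61.0], 0.132), ([-15.0, 4.0, -19.0], 0.18), ([10.0, 27.0, -62.0], 0.132), ([6.0, 33.0, -55.0], 0.14)]
280 [([11.0, -23.0, -74.0], 0.12), ([10.0, -20.0, -73.0], 0.121), ([-95.0, 6.0, 89.0], 0.308), ([10.0, 25.0, -73.0], 0.121), ([10.0, 29.0, -73.0], 0.121)]
[-30.84312054 -25.71742331 -20.85224219] [34.32794287 29.99570792 29.99984509] 4738
[ -12.70592831  -29.99971999 -124.35189475] [ 17.83637405  29.98939416 -36.42275839] 14374
side [ 0.6042469  -0.06884402  0.11083412] [ 0.64258513 -0.01734499  0.14970463] 37
```

Measured against the wrist depth, the fingertips end about 36 mm behind the reported TCP, while the bar is 19 mm behind it. So the fingers really stand about 30 mm higher than I assumed. I'll lower 3 cm and close.

```bash
python3 -m handwheel '[[[0,0,0.1,1.5,0,0,0],[0,0,0.1,3,0,0,0],[0,0,0.1,3,0,0,0],[-1,0,0.1,3,0,0,0],[-1,0,0.1,3,0,0,0],[-1,0,0.1,3,0,0,0],[-1,0,0.1,3,0,0,0],[-1,0,0.1,3,0,0,0]]]'; python3 -c "
from h import *
c,W=snap('wrist'); s=camera('side')['frame'][150:270,150:310]
a=c['frame']; s=cv2.resize(s,(512,384))
cv2.imwrite('pics/w4.png',cv2.resize(np.hstack([a,s]),(800,300)))
"
```

```text
time_s: 6.25
eef_pos: [0.6267, -0.0479, 0.0757]
eef_rot: [0.0, -0.551, 0.835, -0.0]
wrist_force: [-0.5, 0.8, 3.0]
opening: 0.065
grasp_force: 58.8
```

View pics/w4.png

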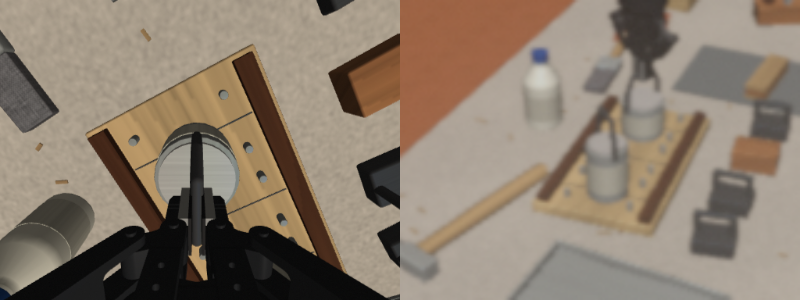

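Gripped now (59 N); the pictures show the fingers astride the bar at (200,200). Next I lift it to the tray.

```bash
python3 -m handwheel '[[[-1,0,0,-1,0,0,0],[-1,0,0,-3.5,0,0,0],[-1,0,0,-7,0,0,0],[-1,0,0,-10,0,0,0],[-1,0,0,-12,0,0,0],[-1,0,0,-12,0,0,0]]]'; python3 -c "
from h import *
plan([.4603,.3133,.19],67)"
```

```text
time_s: 7.1
eef_pos: [0.6273, -0.0481, 0.1966]
eef_rot: [0.001, -0.551, 0.835, -0.001]
wrist_force: [-0.2, 0.6, -4.5]
opening: 0.066
grasp_force: 58.9
shift [-26.67  29.56   0.59] turn [-0.1  0.1 89.9] or [ -0.1  -0.1 -90.1] rows>=8.4 q6 -3.0
```

```bash
python3 -m handwheel '[[[-1,-1,1,-4,0,0,5],[-1,-4,4,-4,0,0,14],[-1,-7.5,8,-4,0,0,24],[-1,-11,12,-4,0,0,34],[-1,-14.5,16,-4,0,0,44],[-1,-18,20,-4,0,0,54],[-1,-21.5,24,-4,0,0,64],[-1,-24.5,27.5,-4,0,0,74],[-1,-26,29,-3,0,0,84],[-1,-26.7,29.6,-2,0,0,89.9]]]' && python3 -m handwheel '[[[-1,0,0,0,0,0,0],[-1,0,0,0,0,0,0],[-1,0,0,0,0,0,0]]]'; python3 -c "
from h import *
plan([.4603,.3133,.0630],67)"
```

```text
time_s: 8.35
eef_pos: [0.4573, 0.315, 0.2129]
eef_rot: [-0.001, 0.201, 0.98, -0.001]
wrist_force: [-0.1, 0.2, -3.2]
opening: 0.065
grasp_force: 59.0
time_s: 8.72
eef_pos: [0.4597, 0.3134, 0.2153]
eef_rot: [0.0, 0.2, 0.98, 0.0]
wrist_force: [1.1, 0.2, -4.1]
opening: 0.063
grasp_force: 59.0
shift [-6.000e-02  1.000e-02  1.523e+01] turn [ 0.  0. -0.] or [  0.  -0. 180.] rows>=2.4 q6 -0.78
```

```bash
python3 -m handwheel '[[[-1,0,0,5,0,0,0],[-1,0,0,10,0,0,0],[-1,0,0,13,0,0,0],[-1,0,0,14.5,0,0,0],[-1,0,0,15.2,0,0,0],[-1,0,0,15.3,0,0,0],[-1,0,0,15.3,0,0,0]]]' && python3 -m handwheel '[[[-0.3,0,0,0.05,0,0,0],[0,0,0,0.05,0,0,0],[0,0,0,0.05,0,0,0],[0,0,0,-4,0,0,0],[0,0,0,-9,0,0,0],[0,0,0,-16,0,0,0],[0,0,0,-18,0,0,0],[0,0,0,-18,0,0,0]]]'; python3 -c "
from h import *
plan([.60,.09,.24],43)"
```

```text
time_s: 9.6
eef_pos: [0.4602, 0.3144, 0.0634]
eef_rot: [0.001, 0.2, 0.98, 0.001]
wrist_force: [0.2, -0.2, -3.7]
opening: 0.061
grasp_force: 58.9
time_s: 10.6
eef_pos: [0.4608, 0.3147, 0.2453]
eef_rot: [0.003, 0.2, 0.98, 0.002]
wrist_force: [-0.3, -0.5, -0.2]
opening: 0.498
grasp_force: 0.0
shift [-21.6  -15.23   0.56] turn [ 0.3  0.2 24. ] or [  -0.3    0.4 -156. ] rows>=4.2 q6 -0.78
```

```bash
python3 -m handwheel '[[[0,-5.5,-4,0,0,0,6],[0,-11,-8,0,0,0,12],[0,-16,-11.5,0,0,0,18],[0,-21,-15,0,0,0,21],[0,-22,-15.2,0,0,0,21],[0,-22,-15.2,0,0,0,21]]]' ; cat > wb.py <<'E'
import sys
from h import *
# wb.py x y r zlo zhi : blobs near a point as seen by the wrist, plus pose
x,y,r,lo,hi=map(float,sys.argv[1:6])
def run(n):
    c,W=snap(n); z=W[...,2]
    for p in blob(W,(z>lo)&(z<hi)&(np.hypot(W[...,0]-x,W[...,1]-y)<r),20 if n=="wrist" else 8): print(n,rect(p))
    return c,W
for n in sys.argv[6:] or ["wrist"]: run(n)
print(status.get_obs()["eef_pos"])
E
python3 wb.py .613 .112 .07 .14 .165; python3 wb.py .46 .313 .07 .098 .125 top wrist
```

```text
time_s: 11.35
eef_pos: [0.6017, 0.0874, 0.2402]
eef_rot: [-0.002, 0.376, 0.927, -0.0]
wrist_force: [-0.3, 0.9, 0.2]
opening: 0.501
grasp_force: 0.0
wrist c=(0.6092,0.1169) 50x8mm long-axis yaw=-43.4 zmed=0.1507 n=507
[0.60119508 0.08866609 0.24058935]
top c=(0.4627,0.3110) 59x8mm long-axis yaw=-22.8 zmed=0.1124 n=55
[0.60108065 0.08965697 0.24150971]
```

```bash
python3 -c "
from h import *
plan([.609,.1155,.1005],46.5)"
```

```text
shift [ 1.2   2.42 14.1 ] turn [-0.  -0.1 -0.4] or [-1.000e-01  0.000e+00  1.796e+02] rows>=2.3 q6 -0.85
```

```bash
python3 -m handwheel '[[[0,1.2,2.4,2,0,0,0],[0,1.2,2.4,6,0,0,0],[0,1.2,2.4,11,0,0,0],[0,1.2,2.4,14.1,0,0,0],[0,1.2,2.4,14.1,0,0,0],[0,1.2,2.4,14.1,0,0,0]]]' && python3 -m handwheel '[[[-1,0,0,0,0,0,0],[-1,0,0,0,0,0,0],[-1,0,0,0,0,0,0],[-1,0,0,0,0,0,0],[-1,0,0,0,0,0,0],[-1,0,0,-1,0,0,0],[-1,0,0,-4,0,0,0],[-1,0,0,-8,0,0,0],[-1,0,0,-12,0,0,0],[-1,0,0,-12,0,0,0]]]'; python3 -c "
from h import *
plan([.5603,.3099,.24],46.5)"
```

```text
time_s: 12.25
eef_pos: [0.6109, 0.1146, 0.1029]
eef_rot: [0.001, 0.374, 0.927, 0.0]
wrist_force: [-0.8, -0.0, 0.6]
opening: 0.497
grasp_force: 0.0
time_s: 13.5
eef_pos: [0.6121, 0.1134, 0.2248]
eef_rot: [0.003, 0.375, 0.927, 0.001]
wrist_force: [0.4, -0.3, -4.7]
opening: 0.061
grasp_force: 58.8
shift [17.38 10.52 -1.56] turn [ 0.2  0.3 -0.5] or [  0.4  -0.4 179.5] rows>=3.3 q6 -0.81
```

```bash
python3 -m handwheel '[[[-1,2,1.5,-1.5,0,0,0],[-1,6,4,-1.5,0,0,0],[-1,10,6.5,-1.5,0,0,0],[-1,14,8.7,-1.5,0,0,0],[-1,16.5,10,-1.5,0,0,0],[-1,17.4,10.5,-1.5,0,0,0],[-1,17.4,10.5,2,0,0,0],[-1,17.4,10.5,6,0,0,0],[-1,17.4,10.5,10,0,0,0],[-1,17.4,10.5,12,0,0,0]]]' && python3 -c "
from h import *
plan([.5603,.3099,.0875],46.5)"
```

```text
time_s: 14.75
eef_pos: [0.556, 0.3081, 0.0971]
eef_rot: [-0.002, 0.375, 0.927, -0.002]
wrist_force: [-0.2, 0.4, -4.0]
opening: 0.062
grasp_force: 58.8
shift [-0.18  0.43  0.95] turn [-0.3 -0.1 -0.6] or [ -0.2   0.5 179.4] rows>=0.2 q6 -0.48
```

Lower, release and retreat towards the mat; then check tins and strips.

```bash
python3 -m handwheel '[[[-1,0,0,0.5,0,0,0],[-1,0,0,1.1,0,0,0],[-1,0,0,1.1,0,0,0],[-0.3,0,0,1.1,0,0,0],[0,0,0,1.1,0,0,0],[0,0,0,1.1,0,0,0],[0,0,0,-4,0,0,0],[0,0,0,-9,0,0,0],[0,0,0,-15,0,0,0],[0,0,0,-16,0,0,0]]]' && python3 -c "
from h import *
plan([.44,-.20,.25],0)"
```

```text
time_s: 16.0
eef_pos: [0.5608, 0.311, 0.2679]
eef_rot: [0.004, 0.375, 0.927, 0.003]
wrist_force: [0.5, -0.2, -0.2]
opening: 0.499
grasp_force: 0.0
shift [-26.83 -45.15   1.49] turn [ 0.6  0.  46. ] or [-1.00e-01  8.00e-01 -1.34e+02] rows>=8.4 q6 -0.48
```

```bash
python3 -m handwheel '[[[0,-2.7,-4.5,0,0,0,4],[0,-6,-10,0,0,0,10],[0,-9,-15,0,0,0,16],[0,-12,-20,0,0,0,22],[0,-15,-25,0,0,0,28],[0,-18,-30,0,0,0,34],[0,-21,-35,0,0,0,39],[0,-24,-40,0,0,0,43],[0,-26.8,-45,1.5,0,0,46],[0,-26.8,-45,1.5,0,0,46]]]' && python3 -m handwheel '[[[0,0,0,0,0,0,0],[0,0,0,0,0,0,0]]]'>/dev/null; python3 wb.py .44 -.29 .14 .022 .036 top wrist;  python3 wb.py .51 .31 .12 .1 .15 top; python3 - <<'E'
from h import *
c,W=snap('wrist'); t=camera('top')['frame'][120:270,90:370]
cv2.imwrite('pics/m1.png',np.hstack([cv2.resize(c['frame'],(400,300)),cv2.resize(t,(400,300))]))
E
```

```text
time_s: 17.25
eef_pos: [0.4358, -0.2025, 0.2442]
eef_rot: [-0.002, 0.71, 0.705, -0.001]
wrist_force: [-0.2, -0.1, -0.1]
opening: 0.504
grasp_force: 0.0
top c=(0.4475,-0.1641) 40x12mm long-axis yaw=5.2 zmed=0.0262 n=34
top c=(0.3842,-0.3383) 45x26mm long-axis yaw=-40.9 zmed=0.0313 n=72
top c=(0.3860,-0.2565) 56x35mm long-axis yaw=-84.4 zmed=0.0310 n=133
wrist c=(0.4465,-0.1594) 59x15mm long-axis yaw=6.7 zmed=0.0245 n=534
wrist c=(0.4923,-0.2828) 121x36mm long-axis yaw=86.5 zmed=0.0296 n=2187
wrist c=(0.3855,-0.2850) 120x37mm long-axis yaw=-83.7 zmed=0.0297 n=2243
[ 0.43848887 -0.19861331  0.24642734]
top c=(0.5608,0.3093) 63x9mm long-axis yaw=-44.6 zmed=0.1347 n=66
top c=(0.4604,0.3119) 56x8mm long-axis yaw=-23.0 zmed=0.1117 n=52
[ 0.43842816 -0.19873285  0.24643176]
```

View pics/m1.png

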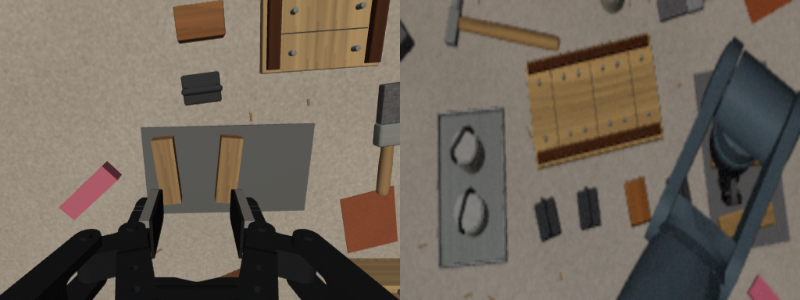

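Both tins stand in the tray (right half, (466,147) and (470,212)) and the board is clear. The strips are at (166,170) and (230,170) in the wrist view.

```bash
python3 -c "
from h import *
plan([.492,-.285,-.024],-3.5)"
```

```text
shift [-8.6   5.35 27.04] turn [0.  0.  3.6] or [  -0.     0.  -176.4] rows>=4.6 q6 -0.67
```

```bash
python3 -m handwheel '[[[0.4,-5,3,3,0,0,2],[0.4,-8.6,5.35,7,0,0,3.6],[0.4,-8.6,5.35,12,0,0,3.6],[0.4,-8.6,5.35,17,0,0,3.6],[0.4,-8.6,5.35,20,0,0,3.6],[0.4,-8.6,5.35,22,0,0,3.6],[0.4,-8.6,5.35,22,0,0,3.6],[0.4,-8.6,5.35,22,0,0,3.6]]]' ; python3 wb.py .492 -.285 .1 .022 .036; python3 -c "
from h import *
o=status.get_obs();c,W=snap('wrist');q=o['eef_rot'];M=R.from_quat([q[1],q[2],q[3],q[0]]).as_matrix()
T=(W-o['eef_pos'])@M
for a in(-1,1):
  m=(T[...,2]<-.03)&(T[...,1]*a>0)&(abs(T[...,0])<.025)
  p=T[m]; t=p[p[:,2]>np.nanmax(p[:,2])-.006]; print(t.max(0),t.min(0),len(t))
plan([.492,-.285,-.024],-3.5)"
```

```text
time_s: 18.75
eef_pos: [0.4921, -0.2861, 0.0271]
eef_rot: [0.001, 0.729, 0.684, 0.0]
wrist_force: [-0.8, -0.6, 0.4]
opening: 0.703
grasp_force: 0.0
wrist c=(0.4924,-0.2828) 121x36mm long-axis yaw=86.4 zmed=0.0296 n=11351
wrist c=(0.3984,-0.2890) 83x13mm long-axis yaw=-84.0 zmed=0.0294 n=2527
[ 0.49228554 -0.28641736  0.02749096]
[ 0.01244033 -0.03113075 -0.03945054] [-0.00967621 -0.0374269  -0.04534598] 98
[ 0.0128232   0.03472127 -0.0401788 ] [-0.00952904  0.02808343 -0.04616947] 122
shift [ 0.15 -0.05  5.16] turn [ 0.1  0.1 -0.1] or [ 1.000e-01 -2.000e-01  1.799e+02] rows>=0.8 q6 -0.67
```

```bash
python3 -m handwheel '[[[0.4,0.2,0,2.5,0,0,0],[0.4,0.2,0,4.5,0,0,0],[0.4,0.2,0,5.2,0,0,0],[0.4,0.2,0,5.2,0,0,0],[-1,0.2,0,5.2,0,0,0],[-1,0.2,0,5.2,0,0,0],[-1,0.2,0,5.2,0,0,0],[-1,0.2,0,5.2,0,0,0]]]' && python3 -m handwheel '[[[-1,0,0,-1,0,0,0],[-1,0,0,-4,0,0,0],[-1,0,0,-9,0,0,0],[-1,0,0,-14,0,0,0],[-1,0,0,-16,0,0,0],[-1,0,0,-16,0,0,0]]]';python3 -c "
from h import *
plan([.6221+.09*np.sin(np.radians(4)),.0251-.09*np.cos(np.radians(4)),.13],-86)"
```

```text
time_s: 19.85
eef_pos: [0.4923, -0.2846, -0.0248]
eef_rot: [0.001, 0.729, 0.684, 0.0]
wrist_force: [0.4, -0.2, 6.1]
opening: 0.407
grasp_force: 61.7
time_s: 20.6
eef_pos: [0.4924, -0.2846, 0.1363]
eef_rot: [0.002, 0.729, 0.684, 0.0]
wrist_force: [-0.0, 0.4, -0.8]
opening: 0.401
grasp_force: 61.1
shift [22.81 12.17  0.61] turn [ 0.2 -0.  82.4] or [  0.    0.3 -97.6] rows>=7.7 q6 -0.67
```

```bash
python3 -m handwheel '[[[-1,1,0,0,0,0,7],[-1,4,2,0,0,0,17],[-1,8,4,0,0,0,27],[-1,11.5,6,0,0,0,37],[-1,15,8,0,0,0,47],[-1,18,9.5,0,0,0,57],[-1,20.5,11,0,0,0,67],[-1,22,12,0,0,0,76],[-1,22.8,12.2,0,0,0,82.4],[-1,22.8,12.2,0,0,0,82.4]]]' && python3 -m handwheel '[[[-1,0,0,0,0,0,0],[-1,0,0,0,0,0,0]]]'; cat > bay.py <<'E'
import sys
from h import *
# in tool frame: strip held, cleats, pins, centre lines
o=status.get_obs();c,W=snap('wrist');q=o['eef_rot'];M=R.from_quat([q[1],q[2],q[3],q[0]]).as_matrix()
z=W[...,2]; hsv=cv2.cvtColor(c["frame"],cv2.COLOR_BGR2HSV)
T=(W-o['eef_pos'])@M; np.savez(sys.argv[1]+'.npz',T=T,W=W,f=c['frame'])
cv2.imwrite(f'pics/{sys.argv[1]}.png',c['frame'])
on=(W[...,0]>.48)&(W[...,0]<.76)&(W[...,1]>-.16)&(W[...,1]<.21)
print("cleats");[print("  ",rect(p)) for p in blob(W,on&(z>.026)&(z<.033)&(hsv[...,2]<90)&(hsv[...,0]<20),80)]
print("board"); [print("  ",rect(p)) for p in blob(W,on&(z>.012)&(z<.034),1500)]
print("held");[print("  ",rect(p)) for p in blob(W,(abs(T[...,0])<.075)&(abs(T[...,1])<.022)&(T[...,2]>-.07)&(T[...,2]<-.01)&(hsv[...,1]>60)&(hsv[...,2]>90),80)]
print(o['eef_pos'],np.degrees(np.arctan2(M[1,1],M[0,1])))
E
python3 bay.py b1
```

```text
time_s: 21.85
eef_pos: [0.6265, -0.0631, 0.1319]
eef_rot: [-0.001, 0.999, 0.036, -0.002]
wrist_force: [-0.5, -0.1, -1.3]
opening: 0.406
grasp_force: 61.0
time_s: 22.1
eef_pos: [0.6273, -0.0645, 0.1337]
eef_rot: [-0.0, 0.999, 0.035, -0.0]
wrist_force: [0.3, 0.1, -1.1]
opening: 0.408
grasp_force: 61.0
cleats
   c=(0.6940,0.0260) 263x16mm long-axis yaw=-86.0 zmed=0.0295 n=6436
   c=(0.5413,0.0735) 182x18mm long-axis yaw=-86.1 zmed=0.0295 n=2818
board
   c=(0.7297,0.1291) 62x25mm long-axis yaw=74.8 zmed=0.0228 n=2264
   c=(0.6217,0.0296) 290x174mm long-axis yaw=-86.0 zmed=0.0179 n=43247
held
   c=(0.6326,-0.0625) 108x36mm long-axis yaw=3.9 zmed=0.1880 n=17651
[ 0.62729425 -0.06451232  0.13368392] -86.01459957987689
```

View pics/b1.png

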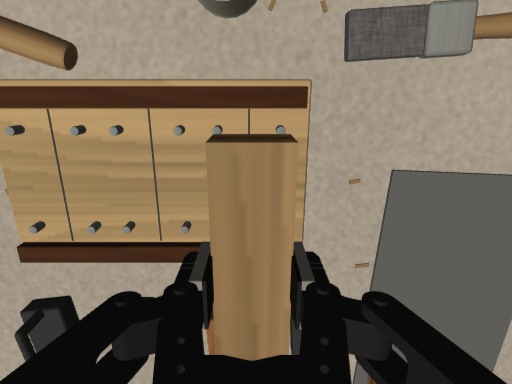

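The held strip fills (252,135–355). Bay 3's centre line is at column 249, with its pins at (218,130) and (281,130).

```bash
python3 -c "
from h import *
d=np.load('b1.npz');T,W,f=d['T'],d['W'],d['f'];g=cv2.cvtColor(f,cv2.COLOR_BGR2GRAY).astype(int)
z=W[...,2]
for r in (112,118,124): 
  k=235+g[r,235:262].argmin(); print('line',r,k,np.round(T[r,k]*1000,1))
for (u,v) in((218,130),(281,130),(179,130),(116,130),(78,130),(185,228)):
  m=np.zeros(z.shape,bool);m[v-9:v+9,u-9:u+9]=1;m&=(z>.0285)&(z<.036)
  print('pin',u,v,m.sum(),np.round(T[m].mean(0)*1000,1) if m.any() else '')
h=(abs(T[...,1])<.025)&(T[...,2]>-.058)&(T[...,2]<-.05)
p=T[h]*1000; print('held',np.percentile(p,[1,99],axis=0).round(1))
for r in range(82,112,3): print(r,np.round(T[r,240]*1000,1),f[r,240])
"
```

```text
line 112 249 [ 60.   -3.8 115.1]
line 118 249 [ 54.8  -3.8 115.5]
line 124 249 [ 49.4  -3.8 115.9]
pin 218 130 60 [ 45.7 -31.9 102.3]
pin 281 130 59 [ 45.6  23.7 102.2]
pin 179 130 68 [ 45.  -65.7 102.3]
pin 116 130 71 [  45.1 -121.6  102.4]
pin 78 130 78 [  45.  -155.2  102.5]
pin 185 228 56 [-48.5 -65.8 102.4]
held [[-44.5 -19.4 -55.9]
 [ 58.9  16.3 -52.7]]
82 [ 85.3 -11.6 116.8] [100 146 179]
85 [ 82.9 -11.6 116.5] [ 97 143 174]
88 [ 80.3 -11.2 103.2] [24 39 67]
91 [ 77.9 -11.2 103.6] [24 38 65]
94 [ 75.5 -11.3 104.9] [23 37 63]
97 [ 73.  -11.3 104.3] [24 39 66]
100 [ 70.6 -11.4 104.4] [25 39 66]
103 [ 68.1 -11.4 103.9] [26 41 70]
106 [ 65.7 -11.4 103.7] [23 37 63]
109 [ 62.6 -11.8 116. ] [ 99 145 177]
```

```bash
python3 -m handwheel '[[[-1,-0.1,-0.25,0,0,0,0],[-1,-0.1,-0.25,4,0,0,0],[-1,-0.1,-0.25,8,0,0,0],[-1,-0.1,-0.25,11,0,0,0],[-1,-0.1,-0.25,12.5,0,0,0],[-1,-0.1,-0.25,13.5,0,0,0],[-1,-0.1,-0.25,14.2,0,0,0],[-1,-0.1,-0.25,14.3,0,0,0],[-1,-0.1,-0.25,14.3,0,0,0]]]' && python3 -m handwheel '[[[-0.1,0,0,0,0,0,0],[0.1,0,0,0,0,0,0],[0.3,0,0,0,0,0,0],[0.3,0,0,0,0,0,0],[0.3,0,0,-5,0,0,0],[0.3,0,0,-10,0,0,0],[0.3,0,0,-15,0,0,0],[0.3,0,0,-20,0,0,0],[0.3,0,0,-20,0,0,0]]]'; python3 -c "
from h import *
c,W=snap('wrist');z=W[...,2]
for p in blob(W,(z>.038)&(z<.055)&(np.hypot(W[...,0]-.627,W[...,1]+.065)<.1),200): print(rect(p))
plan([.3865,-.285,.08],6.3)"; python3 wb.py .387 -.287 .09 .022 .036 top
```

```text
time_s: 23.28
eef_pos: [0.6272, -0.0618, -0.0081]
eef_rot: [0.0, 0.999, 0.035, 0.001]
wrist_force: [0.5, 0.2, 0.1]
opening: 0.408
grasp_force: 61.0
time_s: 24.4
eef_pos: [0.6298, -0.0625, 0.1971]
eef_rot: [0.002, 0.999, 0.035, 0.005]
wrist_force: [0.7, -0.8, -1.3]
opening: 0.65
grasp_force: 0.0
c=(0.6258,-0.0605) 120x36mm long-axis yaw=3.8 zmed=0.0437 n=3695
shift [-25.69  20.56  11.3 ] turn [-0.1 -0.3 87.7] or [  0.3  -0.1 -92.3] rows>=8.2 q6 1.22
top c=(0.3885,-0.2889) 120x36mm long-axis yaw=-83.4 zmed=0.0303 n=430
[ 0.62663778 -0.06162047  0.19144947]
```

```bash
python3 -m handwheel '[[[0.4,-3,2.5,0,0,0,-10],[0.4,-7,6,0,0,0,-20],[0.4,-11,9,0,0,0,-30],[0.4,-15,12,0,0,0,-40],[0.4,-19,15,0,0,0,-50],[0.4,-22,18,0,0,0,-60],[0.4,-24.5,20,0,0,0,-70],[0.4,-25.7,20.6,0,0,0,-80],[0.4,-25.7,20.6,3,0,0,-90],[0.4,-25.7,20.6,7,0,0,-92.3]]]' && python3 -m handwheel '[[[0.4,0,0,4,0,0,0],[0.4,0,0,7,0,0,0],[0.4,0,0,7,0,0,0],[0.4,0,0,7,0,0,0]]]'; python3 wb.py .387 -.287 .09 .022 .036; python3 -c "
from h import *
plan([.3865,-.287,-.024],6.3)"
```

```text
time_s: 25.75
eef_pos: [0.3838, -0.2848, 0.1194]
eef_rot: [-0.0, 0.667, 0.745, 0.0]
wrist_force: [-0.1, 0.1, -1.7]
opening: 0.702
grasp_force: 0.0
time_s: 26.25
eef_pos: [0.3843, -0.2848, 0.0513]
eef_rot: [-0.0, 0.667, 0.745, 0.0]
wrist_force: [-0.2, -0.4, 0.5]
opening: 0.698
grasp_force: 0.0
wrist c=(0.3856,-0.2852) 120x36mm long-axis yaw=-83.8 zmed=0.0296 n=8938
[ 0.38481016 -0.28535186  0.05195802]
shift [-0.17  0.15  7.6 ] turn [ 0.   0.1 -0. ] or [ 1.0e-01 -1.0e-01  1.8e+02] rows>=1.2 q6 -1.0
```

```bash
python3 -m handwheel '[[[0.4,-0.1,0.1,3,0,0,0],[0.4,-0.1,0.1,5.5,0,0,0],[0.4,-0.1,0.1,7.1,0,0,0],[0.4,-0.1,0.1,7.6,0,0,0],[0.4,-0.1,0.1,7.6,0,0,0],[-1,-0.1,0.1,7.6,0,0,0],[-1,-0.1,0.1,7.6,0,0,0],[-1,-0.1,0.1,7.6,0,0,0],[-1,-0.1,0.1,7.6,0,0,0]]]' && python3 -m handwheel '[[[-1,0,0,-1,0,0,0],[-1,0,0,-4,0,0,0],[-1,0,0,-9,0,0,0],[-1,0,0,-14,0,0,0],[-1,0,0,-16,0,0,0],[-1,0,0,-16,0,0,0]]]';python3 -c "
from h import *
b=np.array([.627,-.0618]); print(b+.18*np.array([-.0698,.9976]))
plan([.6144,.1178,.135],-86)"
```

```text
time_s: 27.42
eef_pos: [0.3863, -0.2867, -0.0237]
eef_rot: [0.001, 0.667, 0.745, -0.0]
wrist_force: [-0.3, 1.4, 6.9]
opening: 0.404
grasp_force: 61.1
time_s: 28.18
eef_pos: [0.3864, -0.2868, 0.1373]
eef_rot: [0.002, 0.667, 0.745, -0.0]
wrist_force: [-0.2, -0.1, -1.2]
opening: 0.402
grasp_force: 60.2
[0.614436 0.117768]
shift [37.73 27.08  0.15] turn [ -0.1   0.3 -87.7] or [ 0.3  0.1 92.3] rows>=8.2 q6 -1.0
```

```bash
python3 -m handwheel '[[[-1,2,1.5,0,0,0,8],[-1,6,4.5,0,0,0,18],[-1,10.5,7.5,0,0,0,28],[-1,15,11,0,0,0,38],[-1,19.5,14,0,0,0,48],[-1,24,17.5,0,0,0,58],[-1,28.5,20.5,0,0,0,68],[-1,33,23.8,0,0,0,78],[-1,36,26,0,0,0,88],[-1,37.7,27.1,0,0,0,92.3]]]' && python3 -m handwheel '[[[-1,0,0,0,0,0,0],[-1,0,0,0,0,0,0],[-1,0,0,0,0,0,0]]]'; python3 bay.py b2
```

```text
time_s: 29.42
eef_pos: [0.613, 0.1208, 0.1327]
eef_rot: [-0.0, 0.999, 0.033, -0.002]
wrist_force: [-0.5, -0.9, -1.3]
opening: 0.411
grasp_force: 60.2
time_s: 29.8
eef_pos: [0.6132, 0.1175, 0.1347]
eef_rot: [0.0, 0.999, 0.034, -0.0]
wrist_force: [-0.5, 0.9, -1.3]
opening: 0.406
grasp_force: 60.2
cleats
   c=(0.6929,0.0375) 273x17mm long-axis yaw=-86.1 zmed=0.0296 n=6659
   c=(0.6291,-0.0435) 124x33mm long-axis yaw=-11.5 zmed=0.0293 n=568
   c=(0.5479,-0.0263) 179x18mm long-axis yaw=-86.1 zmed=0.0296 n=2752
board
   c=(0.7361,0.1552) 114x25mm long-axis yaw=74.7 zmed=0.0235 n=4370
   c=(0.6213,0.0293) 291x173mm long-axis yaw=-86.1 zmed=0.0181 n=37687
held
   c=(0.6176,0.1195) 108x39mm long-axis yaw=4.2 zmed=0.1880 n=17355
[0.61322598 0.11747274 0.13469575] -86.05596530058565
```

View pics/b2.png

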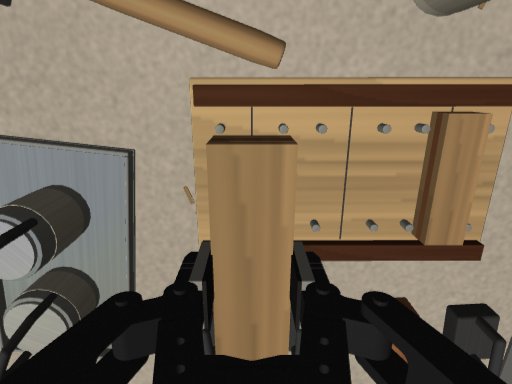

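The first strip lies in bay 3 at (455,180). Bay 1's line is at column 251, with its pins at (220,128) and (283,128) and the held strip at column 252. The offset comes next.

```bash
cat > pins.py <<'E'
from h import *
d=np.load('b2.npz');T,W,f=d['T'],d['W'],d['f'];z=W[...,2]
for (u,v) in((220,128),(283,128),(321,128),(384,128),(421,128),(490,128),(315,225),(372,225),(406,225),(468,227)):
  m=np.zeros(z.shape,bool);m[v-9:v+9,u-9:u+9]=1;m&=(z>.0285)&(z<.036)
  print('pin',u,v,m.sum(),np.round(np.median(T[m],0)*1000,1) if m.any() else '')
h=(abs(T[...,1])<.025)&(T[...,2]>-.058)&(T[...,2]<-.05)
p=T[h]*1000; print('held',np.percentile(p,[1,99],axis=0).round(1))
m=(z>.04)&(z<.048)&(W[...,1]<0); print('strip A tool mm',rect(T[m]))
E
python3 pins.py
```

```text
pin 220 128 67 [ 46.4 -29.7 103.2]
pin 283 128 66 [ 46.4  25.9 103.1]
pin 321 128 69 [ 46.4  60.1 103.4]
pin 384 128 73 [ 46.5 115.7 103.1]
pin 421 128 77 [ 46.4 149.3 103.3]
pin 490 128 37 [ 46.3 207.5 103.1]
pin 315 225 57 [-46.8  60.2 103.3]
pin 372 225 57 [-46.6 115.7 103.5]
pin 406 225 60 [-46.7 149.5 103.2]
pin 468 227 32 [-47.1 207.1 103.3]
held [[-45.7 -19.5 -55.4]
 [ 58.1  16.3 -51.8]]
strip A tool mm c=(-0.0351,0.1872) 365x64mm long-axis yaw=-13.9 zmed=0.0911 n=5937
```

```bash
python3 -m handwheel '[[[-1,0.1,-0.05,0,0,0,0],[-1,0.1,-0.05,4,0,0,0],[-1,0.1,-0.05,8,0,0,0],[-1,0.1,-0.05,11,0,0,0],[-1,0.1,-0.05,12.5,0,0,0],[-1,0.1,-0.05,13.5,0,0,0],[-1,0.1,-0.05,14.2,0,0,0],[-1,0.1,-0.05,14.3,0,0,0],[-1,0.1,-0.05,14.3,0,0,0]]]' && python3 -m handwheel '[[[-0.1,0,0,0,0,0,0],[0.1,0,0,0,0,0,0],[0.3,0,0,0,0,0,0],[0.3,0,0,0,0,0,0],[0.3,0,0,-5,0,0,0],[0.3,0,0,-10,0,0,0],[0.3,0,0,-15,0,0,0],[0.3,0,0,-21,0,0,0],[0.3,0,0,-21,0,0,0]]]' && python3 -m handwheel '[[[0.3,0,4,0,0,0,0],[0.3,0,9,0,0,0,0],[0.3,0,9,0,0,0,0],[0.3,0,9,0,0,0,0]]]'; python3 - <<'E'
from h import *
c,W=snap('wrist');z=W[...,2];cv2.imwrite('pics/b3.png',c['frame'])
on=(W[...,0]>.53)&(W[...,0]<.71)&(W[...,1]>-.14)&(W[...,1]<.19)
for p in blob(W,on&(z>.037)&(z<.055),200): print('strip',rect(p))
for p in blob(W,on&(z>.0285)&(z<.035),20):
  if len(p)<120: print('pin',np.round(np.median(p,0)*1000,1))
plan([.447,.054,.19],-86)
E
```

```text
time_s: 30.98
eef_pos: [0.6154, 0.1191, -0.0071]
eef_rot: [0.0, 0.999, 0.035, 0.001]
wrist_force: [-0.5, -0.6, -0.2]
opening: 0.407
grasp_force: 60.2
time_s: 32.1
eef_pos: [0.6186, 0.1192, 0.2091]
eef_rot: [0.0, 0.999, 0.035, 0.006]
wrist_force: [0.5, -0.1, -0.1]
opening: 0.648
grasp_force: 0.0
time_s: 32.6
eef_pos: [0.6205, 0.0296, 0.2012]
eef_rot: [-0.0, 0.999, 0.034, -0.001]
wrist_force: [1.0, 0.0, -0.6]
opening: 0.649
grasp_force: 0.0
strip c=(0.6130,0.1205) 121x37mm long-axis yaw=3.9 zmed=0.0436 n=3780
strip c=(0.6259,-0.0602) 120x37mm long-axis yaw=4.1 zmed=0.0437 n=3786
pin [646.8 104.9  31.8]
pin [661.3  93.9  31.3]
pin [663.7  60.4  31.4]
pin [667.3   4.9  31.6]
pin [669.7 -28.9  31.3]
pin [673.8 -84.3  31.5]
pin [657.4 149.4  31.5]
pin [589.5 100.8  32. ]
pin [564.3 143.2  31.3]
pin [568.   87.6  31.3]
pin [570.3  54.   31.2]
pin [574.   -1.7  31.5]
pin [576.3 -35.4  31.3]
pin [580.5 -91.1  31.5]
shift [-17.14  -3.59   1.16] turn [-0.   0.1 -0. ] or [1.0e-01 1.0e-01 1.8e+02] rows>=2.8 q6 1.36
```

View pics/b3.png

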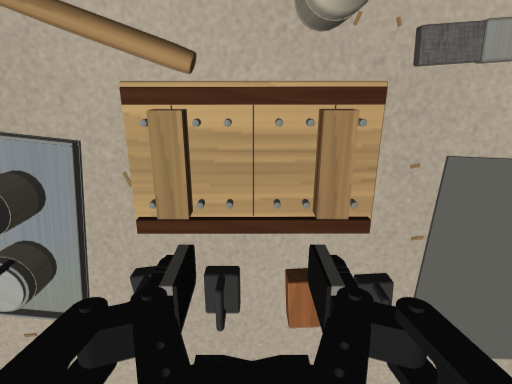

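Both strips lie flat in bays 1 and 3 at (168,163) and (337,163), within 2 mm of centre. Weights next: the first one is at (.438,.146).

```bash
python3 -c "
from h import *
plan([.438,.146,.13],-79.5)"
```

```text
shift [-17.4  -12.82   7.17] turn [-0.   0.1 -6.5] or [1.000e-01 1.000e-01 1.735e+02] rows>=3.6 q6 1.36
```

```bash
python3 -m handwheel '[[[0,-5,-4,0,0,0,-3],[0,-10,-8,0,0,0,-6.5],[0,-15,-12,2,0,0,-6.5],[0,-17.4,-12.8,5,0,0,-6.5],[0,-17.4,-12.8,7.2,0,0,-6.5],[0,-17.4,-12.8,7.2,0,0,-6.5],[0,-17.4,-12.8,7.2,0,0,-6.5]]]'; python3 wb.py .438 .146 .06 .05 .07; python3 -c "
from h import *
plan([.438,.146,.008],-79.5)"
```

```text
time_s: 33.52
eef_pos: [0.4393, 0.1455, 0.1311]
eef_rot: [-0.0, 0.996, 0.091, 0.001]
wrist_force: [-0.6, -0.6, 0.3]
opening: 0.501
grasp_force: 0.0
wrist c=(0.4363,0.1507) 59x10mm long-axis yaw=11.8 zmed=0.0586 n=792
[0.43964168 0.14531552 0.13127966]
shift [-0.17 -0.1  12.33] turn [ 0.  -0.1 -0. ] or [ -0.2  -0.  180. ] rows>=2.0 q6 1.45
```

```bash
python3 -m handwheel '[[[0,-0.1,-0.4,3,0,0,-1.5],[0,-0.1,-0.4,7,0,0,-1.5],[0,-0.1,-0.4,10.5,0,0,-1.5],[0,-0.1,-0.4,12.2,0,0,-1.5],[0,-0.1,-0.4,12.2,0,0,-1.5],[-1,-0.1,-0.4,12.2,0,0,-1.5],[-1,-0.1,-0.4,12.2,0,0,-1.5],[-1,-0.1,-0.4,12.2,0,0,-1.5],[-1,-0.1,-0.4,12.2,0,0,-1.5],[-1,-0.1,-0.4,12.2,0,0,-1.5]]]' && python3 -m handwheel '[[[-1,0,0,-1,0,0,0],[-1,0,0,-4,0,0,0],[-1,0,0,-8,0,0,0],[-1,0,0,-11,0,0,0],[-1,0,0,-12,0,0,0],[-1,0,0,-12,0,0,0]]]';python3 -c "
from h import *
plan([.614,.1190,.127],-86)"
```

```text
time_s: 34.83
eef_pos: [0.4381, 0.149, 0.0095]
eef_rot: [-0.0, 0.995, 0.104, 0.001]
wrist_force: [-1.3, 0.5, 5.8]
opening: 0.087
grasp_force: 58.7
time_s: 35.58
eef_pos: [0.4365, 0.1487, 0.1279]
eef_rot: [0.0, 0.995, 0.104, 0.0]
wrist_force: [-0.4, -0.1, -6.4]
opening: 0.089
grasp_force: 59.1
shift [16.75  6.59  0.1 ] turn [ 0. -0.  8.] or [   0.    0. -172.] rows>=2.9 q6 1.43
```

```bash
python3 -m handwheel '[[[-1,2,1,0,0,0,2],[-1,6,2.5,0,0,0,4],[-1,10,4,0,0,0,6],[-1,14,5.5,0,0,0,8],[-1,16.2,6.4,0,0,0,8],[-1,16.7,6.6,0,0,0,8],[-1,16.7,6.6,0,0,0,8],[-1,16.7,6.6,2,0,0,8],[-1,16.7,6.6,4,0,0,8],[-1,16.7,6.6,5.5,0,0,8]]]'; python3 -c "
from h import *
plan([.614,.1190,.0535],-86)"
```

```text
time_s: 36.83
eef_pos: [0.6121, 0.119, 0.0705]
eef_rot: [-0.0, 0.999, 0.035, -0.002]
wrist_force: [0.3, -0.4, -6.0]
opening: 0.088
grasp_force: 59.2
shift [0.2  0.01 1.7 ] turn [-0.   0.2 -0. ] or [  0.3   0.  180. ] rows>=0.3 q6 1.5
```

```bash
python3 -m handwheel '[[[-1,0.1,0,0.8,0,0,0],[-1,0.1,0,1.5,0,0,0],[-1,0.1,0,1.7,0,0,0],[-1,0.1,0,1.7,0,0,0],[-0.6,0.1,0,1.7,0,0,0],[-0.4,0.1,0,1.7,0,0,0],[-0.3,0.1,0,1.7,0,0,0],[-0.3,0.1,0,1.7,0,0,0]]]' && python3 -m handwheel '[[[-0.3,0,0,-4,0,0,0],[-0.3,0,0,-8,0,0,0],[-0.3,0,0,-13,0,0,0],[-0.3,0,0,-13,0,0,0]]]'; python3 wb.py .614 .119 .06 .085 .115 wrist top; python3 wb.py .614 .119 .09 .036 .075; python3 -c "
from h import *
plan([.447,-.146,.13],-82)"
```

```text
time_s: 37.83
eef_pos: [0.6152, 0.1189, 0.0566]
eef_rot: [0.0, 0.999, 0.035, 0.0]
wrist_force: [0.2, -0.2, 0.1]
opening: 0.348
grasp_force: 0.0
time_s: 38.33
eef_pos: [0.6183, 0.119, 0.1919]
eef_rot: [0.0, 0.999, 0.035, 0.005]
wrist_force: [-0.3, 0.7, 0.0]
opening: 0.348
grasp_force: 0.0
wrist c=(0.6133,0.1206) 59x9mm long-axis yaw=3.9 zmed=0.1026 n=714
top c=(0.6335,0.1184) 25x7mm long-axis yaw=-3.6 zmed=0.1023 n=20
[0.61507627 0.1188752  0.18658278]
wrist c=(0.6132,0.1206) 121x46mm long-axis yaw=3.4 zmed=0.0672 n=3973
[0.61420379 0.11886191 0.18520315]
shift [-18.5   25.27   5.54] turn [-0.   0.1 -4. ] or [1.00e-01 0.00e+00 1.76e+02] rows>=5.1 q6 1.5
```

```bash
python3 -m handwheel '[[[0,-3,4,0,0,0,0],[0,-7,9.5,0,0,0,-1],[0,-11,15,0,0,0,-2],[0,-15,20,0,0,0,-3],[0,-18,24.5,0,0,0,-4],[0,-18.5,25.3,3,0,0,-4],[0,-18.5,25.3,5.5,0,0,-4],[0,-18.5,25.3,5.5,0,0,-4],[0,-18.5,25.3,5.5,0,0,-4]]]'; python3 wb.py .447 -.147 .06 .05 .07; python3 -c "
from h import *
plan([.447,-.146,.0085],-82)"
```

```text
time_s: 39.6
eef_pos: [0.4478, -0.146, 0.1311]
eef_rot: [-0.0, 0.998, 0.07, -0.0]
wrist_force: [0.2, 0.5, -0.0]
opening: 0.5
grasp_force: 0.0
wrist c=(0.4450,-0.1439) 59x9mm long-axis yaw=7.8 zmed=0.0587 n=800
[ 0.44827227 -0.14623824  0.13170596]
shift [-0.13 -0.05 12.32] turn [ 0. -0. -0.] or [ -0.  -0. 180.] rows>=2.0 q6 0.86
```

```bash
python3 -m handwheel '[[[0,-0.1,-0.1,3,0,0,0],[0,-0.1,-0.1,7,0,0,0],[0,-0.1,-0.1,10.5,0,0,0],[0,-0.1,-0.1,12.2,0,0,0],[0,-0.1,-0.1,12.2,0,0,0],[-1,-0.1,-0.1,12.2,0,0,0],[-1,-0.1,-0.1,12.2,0,0,0],[-1,-0.1,-0.1,12.2,0,0,0],[-1,-0.1,-0.1,12.2,0,0,0],[-1,-0.1,-0.1,12.2,0,0,0]]]' && python3 -m handwheel '[[[-1,0,0,-1,0,0,0],[-1,0,0,-4,0,0,0],[-1,0,0,-8,0,0,0],[-1,0,0,-11,0,0,0],[-1,0,0,-12,0,0,0],[-1,0,0,-12,0,0,0]]]';python3 -c "
from h import *
plan([.627,-.0618,.127],-86)"; python3 wb.py .627 -.062 .09 .036 .05
```

```text
time_s: 40.9
eef_pos: [0.4477, -0.1457, 0.0105]
eef_rot: [0.0, 0.998, 0.069, 0.001]
wrist_force: [-0.8, 2.3, 5.6]
opening: 0.086
grasp_force: 58.7
time_s: 41.65
eef_pos: [0.4465, -0.1454, 0.129]
eef_rot: [0.0, 0.998, 0.069, 0.0]
wrist_force: [-0.5, -0.5, -5.5]
opening: 0.084
grasp_force: 59.2
shift [19.04 -5.78  0.2 ] turn [ 0. -0.  4.] or [   0.    0. -176.] rows>=3.2 q6 0.86
wrist c=(0.5730,-0.0640) 36x15mm long-axis yaw=-86.2 zmed=0.0435 n=1013
[ 0.44585596 -0.1449999   0.12810806]
```

```bash
python3 -m handwheel '[[[-1,2,-0.6,0,0,0,1],[-1,6,-1.8,0,0,0,2],[-1,10.5,-3.2,0,0,0,3],[-1,15,-4.6,0,0,0,4],[-1,18.2,-5.6,0,0,0,4],[-1,19,-5.8,0,0,0,4],[-1,19,-5.8,0,0,0,4],[-1,19,-5.8,2,0,0,4],[-1,19,-5.8,4,0,0,4],[-1,19,-5.8,5.5,0,0,4]]]'; python3 -c "
from h import *
plan([.627,-.0618,.0545],-86)"
```

```text
time_s: 42.95
eef_pos: [0.625, -0.0618, 0.0715]
eef_rot: [-0.0, 0.999, 0.034, -0.002]
wrist_force: [-0.3, -0.6, -5.8]
opening: 0.087
grasp_force: 59.0
shift [0.2  0.02 1.7 ] turn [-0.1  0.2 -0.1] or [3.000e-01 1.000e-01 1.799e+02] rows>=0.3 q6 1.22
```

```bash
python3 -m handwheel '[[[-1,0.1,0,0.8,0,0,0],[-1,0.1,0,1.5,0,0,0],[-1,0.1,0,1.7,0,0,0],[-1,0.1,0,1.7,0,0,0],[-0.6,0.1,0,1.7,0,0,0],[-0.4,0.1,0,1.7,0,0,0],[-0.3,0.1,0,1.7,0,0,0],[-0.3,0.1,0,1.7,0,0,0]]]' && python3 -m handwheel '[[[-0.3,0,0,-4,0,0,0],[-0.3,0,0,-8,0,0,0],[-0.3,0,0,-13,0,0,0],[-0.3,0,0,-17,0,0,0]]]' && python3 -m handwheel '[[[-0.3,-2,-6,0,0,0,0],[-0.3,-2,-9,0,0,0,0],[-0.3,-2,-9,0,0,0,0],[-0.3,-2,-9,0,0,0,0]]]'; python3 - <<'E'
from h import *
c,W=snap('wrist');z=W[...,2];cv2.imwrite('pics/f1.png',c['frame'])
on=(W[...,0]>.53)&(W[...,0]<.71)&(W[...,1]>-.14)&(W[...,1]<.19)
for lo,hi in((.037,.055),(.06,.075),(.09,.11)):
  for p in blob(W,on&(z>lo)&(z<hi),100): print(lo,rect(p))
for p in blob(W,on&(z>.0285)&(z<.035),20):
  if len(p)<120: print('pin',np.round(np.median(p,0)*1000,1))
c,W=snap('top');z=W[...,2]
for p in blob(W,(abs(W[...,0]-.51)<.13)&(abs(W[...,1]-.31)<.08)&(z>.1)&(z<.15),20): print('tins',rect(p))
E
```

```text
time_s: 43.95
eef_pos: [0.6281, -0.0617, 0.0576]
eef_rot: [0.0, 0.999, 0.035, 0.0]
wrist_force: [0.4, -0.1, 0.8]
opening: 0.351
grasp_force: 0.0
time_s: 44.45
eef_pos: [0.6282, -0.0617, 0.2296]
eef_rot: [0.0, 0.999, 0.035, 0.001]
wrist_force: [1.0, 0.3, 0.1]
opening: 0.351
grasp_force: 0.0
time_s: 44.95
eef_pos: [0.6018, 0.0262, 0.2271]
eef_rot: [0.0, 0.999, 0.035, 0.0]
wrist_force: [-0.7, 0.4, 0.3]
opening: 0.35
grasp_force: 0.0
0.037 c=(0.6289,0.1203) 89x44mm long-axis yaw=3.9 zmed=0.0437 n=1104
0.037 c=(0.6415,-0.0566) 88x42mm long-axis yaw=3.6 zmed=0.0437 n=1129
0.037 c=(0.5654,0.1171) 37x24mm long-axis yaw=-85.4 zmed=0.0436 n=537
0.037 c=(0.5773,-0.0639) 36x23mm long-axis yaw=-85.6 zmed=0.0437 n=516
0.06 c=(0.6128,0.1206) 60x47mm long-axis yaw=3.5 zmed=0.0685 n=1787
0.06 c=(0.6251,-0.0598) 59x47mm long-axis yaw=3.6 zmed=0.0684 n=1794
0.09 c=(0.6132,0.1204) 59x10mm long-axis yaw=3.6 zmed=0.1025 n=658
0.09 c=(0.6250,-0.0594) 59x10mm long-axis yaw=3.4 zmed=0.1025 n=659
pin [659.3 105.6  31.6]
pin [668.1 -39.9  31.9]
pin [657.4 150.   31.3]
pin [661.1  93.7  31.3]
pin [663.5  60.3  31.3]
pin [667.3   4.5  31.4]
pin [669.7 -29.4  31.1]
pin [673.4 -84.4  31.6]
pin [562.8 144.5  31.4]
pin [568.3  87.8  31.4]
pin [570.1  53.6  31.4]
pin [574.2  -1.9  31.5]
pin [576.3 -35.3  31.4]
pin [579.8 -91.5  31.4]
tins c=(0.5606,0.3089) 63x8mm long-axis yaw=-44.2 zmed=0.1358 n=66
tins c=(0.4637,0.3101) 52x8mm long-axis yaw=-21.7 zmed=0.1109 n=51
```

View pics/f1.png

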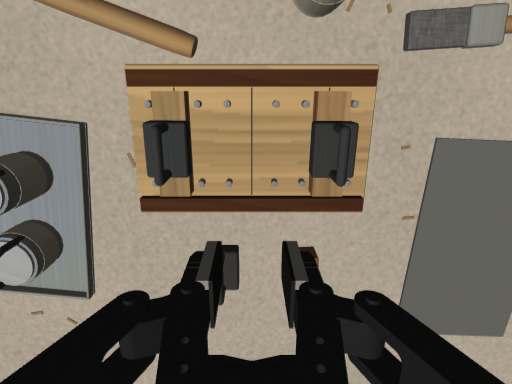

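The strips lie in bays 1 and 3 with the weights centred on them at (167,150) and (334,150). Both tins stand in the tray, and the arm is clear of everything.

```bash
python3 -c "
from h import *
print(ctrl.hand_in())"
```

```text
the job is handed in; nothing more can be done
None
```

I handed the job in at about 45 s: both tins stand upright in the drip tray, the two strips lie flat in bays 1 and 3 (about 2 mm off centre at most), and a weight stands centred on each; I haven't seen the verdict.

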